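# Hang the jam thermometer in the pan with its tip just off the floor

## Robot

A 6-joint arm with a two-finger parallel gripper is mounted at the origin on a cart in front of the work surface, level with it; the furniture and walls round the work are solid. World frame = base frame: x ahead of the robot, y to its left, z up, the work surface at z = 0. Lengths are in mm, angles in rad, forces in N, time in s.
With the tool pointing down it reaches from about 250 to 800 mm from the base axis. Payload 3.9 kg.
Tool frame: the origin (TCP) lies midway between the tips of the shut fingers; the grasp point (between the pads) lies bot.hold_point_z behind it (bot.hold_point_z is the distance from the TCP to the grasp point, in mm); z points along the fingers, y is the line along which they close (so a half turn about z gives the same grasp; the last joint's range is limited). The gripper opens to 85 mm and grips with 20 to 120 N. Pads are 22 mm wide; open, the fingers measure 114 mm over their backs; the gripper's body (76 mm by 85 mm) begins 54 mm behind the grasp point. The pads swing forward as they close: fully open they stand 13 mm farther back than shut.
Start: joints at [-1.151, 0.26, -0.138, 1.173, 0, 1.571], TCP at [213.973, -479.407, 208.704] pointing down, gripper open.
Joint ranges: [-2.78, 2.78], [-0.83, 1.72], [-1.28, 1.37], [-1.9, 2.12], [-1.57, 1.48], [-3.14, 3.14]. Speed limits (rad/s): [2.57, 2.57, 3.14, 3.14, 3.14, 3.14].

## Interface

Orientations are given as a rotation vector (axis times angle).
In Python, from workcell import bot gives the robot as it stands.
- The arm moves only by the tool send_rows, never from a script. Its argument "motion" is a list of rows, each a list of 7 numbers: the shift along the tool's x, y, z in cm, then the turn, a rotation vector about the tool's x, y, z in degrees, then the opening, from 0 (shut) to 1 (fully open). In form: [[x, y, z, wx, wy, wz, claw], ...]. A call has 1 to 12 rows; each row is the pose to reach, as a shift and turn from the pose commanded when the call began, along the tool's axes at that moment; what a row does not reach only later rows make up. A row lasts 1/8 s, in which the tool goes at most 62.5 mm and 10.7 degrees, less where a joint would pass 70% of its speed; a pose out of reach is approached as far as the arm can. A call with a gripper value outside its range is refused whole. The fingers move at their own pace and stop on an object; "grip_force" is the grip in N (left out, the last holds). Time passes only in rows, so rows that repeat a pose let the fingers close. It gives the time, the measured TCP pose, the force, the opening and the grip force at its end, in the units of the state.
- bot.get_state(): the state, without advancing time (a new reading comes with each control period).
- bot.get_image(name): name is "scene" or "top"; returns the picture (384x512x3 uint8, red, green, blue); there is no depth.
- bot.calibration(name): a dict with "fovy" (degrees; the focal length in pixels is half the picture's height over the tangent of half this angle, whatever the lens; pixels are square), "cx", "cy" (the principal point, pixels), "dist" ([k1, k2, p1, p2, k3] as OpenCV has them; the pictures are not rectified), "position" and "rotation" of the camera in the world. Camera axes: x right, y down, z forward; pixel columns grow to the right and rows downward; lengths in mm; the calibration is good to about 2 mm. A picture is of the moment at which its call begins. calibration takes no time and is no camera call.
- bot.close_job(): hands the job in; it is judged then, once.
The state is a dict: "clock": time; "joint_pos": joint angles; "dq": joint speeds; "tau": joint torques, N m; "tool_pos": TCP position; "ee_rot": TCP orientation; "contact_force": force on the tool from outside, world axes, zero at the start; "torque": the same for the moment, N m; "gripper_width": finger opening in mm; "gripper_force": force on a finger pad.
Only numpy, scipy, OpenCV 4.12 (cv2) and the standard library are available. Lean on these libraries where they do the work, as an engineer would, in place of code of your own. Each camera call takes 0.05 s, during which the arm holds its last target. There are 200 camera calls.

## Task

Set up the jam pan: squeeze the clip of the white and red thermometer that hangs in the tall glass, lift it out, and clip it onto the wall of the empty saucepan with the probe upright inside. How far the probe has been pulled out is anyone's guess, so lower it with the clip held open until you feel its tip resting on the pan's floor - only lightly, the sensor is delicate - then raise it so that the tip hangs about 8 mm clear of the floor, and let go so that the clip grips the wall there. Leave the glass standing and the pan and the other things where they are.

Things in the scene. Friction and masses are not known exactly. Their poses are not given: they have to be found in the camera images.
- thermometer: Clip-on jam thermometer, 110 g, like a clothes peg with its jaws down, clipped to the glass's wall at the start (tilted by a few degrees). Axes: z up, y from the outer to the inner jaw (into the vessel), x along the wall. Origin: on the face of the fixed inner jaw, which bears on the inside of the wall (plane y = 0): a steel strip, 18 mm wide in x, z from -58 to +8 mm.
- clip_tabs (a point): Where to squeeze the clip: in the thermometer's frame at y = -3, z = +47 mm. The tabs are 20 mm wide in x. White fixed tab: outer face y = +8, z 22..62 mm. Red lever tab: z 28..62 mm, flared: at z = 47 its outer face is at y = -23 mm shut, y = -14 mm (upright, at its stop) fully open: 31 mm over both tabs shut, 22 mm open. Squeezing takes 8 to 11 N.
- clip_roller (a point): Middle of the outer jaw, a rubber roller 8 mm thick, 16 mm long in x, at z = -52 mm on the red lever's lower end (hinge at y = -8, z = +12 mm). It stands 0.5 mm off the fixed jaw shut, 15 mm fully open; it nips a wall with about 5 N and holds by friction at any height, if the roller lies below the rim.
- probe_tube (a point): Lower end of the 9 mm steel tube of the probe: y = +14.5, z = -56 mm in the thermometer's frame. The probe sticks out of it: its black tip, 7.6 mm thick, ends 84 to 117 mm below the thermometer's origin, another length every time, not reported (it slides only at 40 N). The tip is sprung: it gives 1 mm per 2.5 N, 5 mm at most; over 8 N harms it.
- housing (a point): Middle of the underside of the white housing that bridges the wall, at y = +6, z = +6 mm in the thermometer's frame; x -14..14, y -12..24, z +6..+22 mm, display on top. It always stays clear of the pan's rim: the tip reaches the floor first.
- clip_lever (a joint): Angle of the clip's red lever: 0 shut, about 0.04 gripping the pan's wall, 0.24 rad squeezed fully open.
- pan: Empty stainless saucepan, upright walls, about 1.3 kg: 170 mm outside diameter, 90 mm high, wall 3 mm (inside radius 82 mm). Origin: under its centre, z up; inside floor 6 mm, rim 90 mm above it. Black handle with a steel neck along +x, 85 to 225 mm from the centre, 60 to 100 mm up; elsewhere the rim is free.
- glass: Tall clear drinking glass, 70 mm across at the mouth, 139 mm high, inside floor 20 mm up, 0.35 kg, loose. Origin: under its centre; z up. The thermometer starts clipped on its rim on its +x side, the origin of the thermometer about 1 mm above the rim.
- jam_jar: closed jam jar with a red lid, 65 x 69 x 86 mm, origin under its centre; leave it alone
- saucer: blue saucer, 150 mm across, 17 mm high, origin under its centre; leave it alone
- wooden_spoon: wooden spoon lying flat, 316 x 54 x 14 mm, along its own x, origin under its centre; leave it alone
- pan_grip: flat oval padded pan grip, black with white dots, 66 x 119 x 11 mm, long along its own y, origin under its centre; leave it alone

How it is judged:
By the outcome, as a careful person would: the job done as asked, in the order asked, and still so for the second after the job is handed in, with the robot touching nothing.
It also fails if it takes over 42 s, if anything falls off the work surface, if the arm or the gripper's body presses on something with over 40 N, if the wrist force passes 120 N, or if a joint passes its speed limit or range.

## Working session

There is one attempt and no reset: what is moved stays moved. The work goes in short steps, Python scripts to look and compute and a tool call to move; the robot and the scene stay as the last step left them, time stands still between calls to the robot, and variables do not carry over. Pictures are saved under pics/ and viewed, at most 10 in all, crops included, and the job is handed in when it is done.

Besides the shell and the picture viewer there is one more tool, called after "Request:" in YAML: its name, and indented under it one key for each argument. send_rows: Moves the arm, as the interface text tells. Its arguments: {"type":"object","properties":{"motion":{"type":"array"},"grip_force":{"type":"number"}},"required":["motion"]}

```bash
mkdir -p pics; ls; python3 - <<'E'
from workcell import bot
import cv2
print(bot.hold_point_z); s=bot.get_state(); print({k:(s[k]) for k in s})
for n in("scene","top"):
    print(bot.calibration(n)); cv2.imwrite(f"pics/{n}0.png",bot.get_image(n)[:,:,::-1])
E
```

```text
pics
18.700000000000003
{'clock': 0.0, 'joint_pos': array([-1.15098243e+00,  2.60668661e-01, -1.39383231e-01,  1.17267234e+00,
        1.50642395e-05,  1.57081335e+00]), 'dq': array([-0.00051538,  0.00182701, -0.00118177,  0.00088869,  0.00034529,
        0.00077831]), 'tau': array([ 3.49953052e-04, -4.05677712e+01,  2.53922957e+01,  1.87071663e-02,
        1.72184168e-04, -1.14837241e-05]), 'tool_pos': array([ 213.69650269, -478.75245053,  207.86761874]), 'ee_rot': array([-3.07079391e+00, -6.54190453e-01,  6.07530398e-04]), 'contact_force': array([ 1.02066721, -0.42325821, -0.04858486]), 'torque': array([ 0.04042006, -0.06147439,  0.08432222]), 'gripper_force': 0.0, 'gripper_width': 85.3976190416443}
{'fovy': 52.683292131555376, 'cx': 257.68851604767036, 'cy': 188.17352916598884, 'dist': array([-0.12490921,  0.        ,  0.        ,  0.        ,  0.        ]), 'position': array([-178.82091351, -879.29871478, 1074.74693842]), 'rotation': array([-2.17228549,  0.83730255, -0.37620074])}
{'fovy': 56.26091001808189, 'cx': 252.77115486272473, 'cy': 193.00442069987983, 'dist': array([0.03229617, 0.        , 0.        , 0.        , 0.        ]), 'position': array([ 321.18403041,  -75.6942202 , 1158.8919868 ]), 'rotation': array([-2.00713957,  2.20996987, -0.23661377])}
```

View pics/scene0.png

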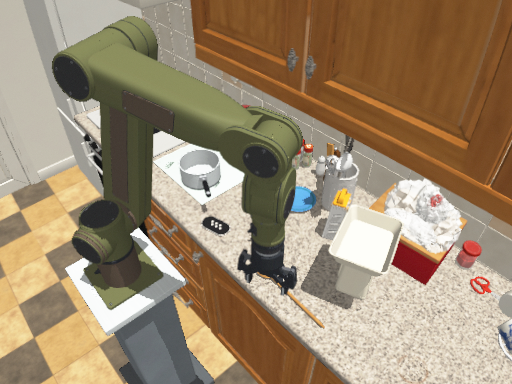

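View pics/top0.png

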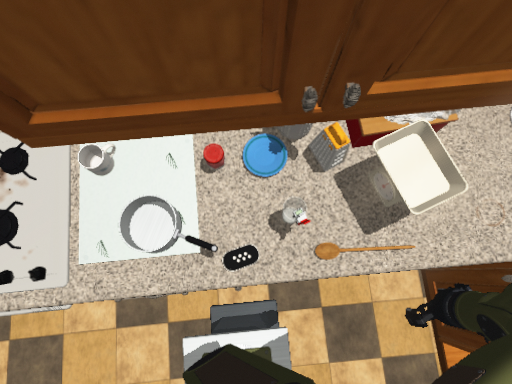

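```bash
cat > h.py <<'E'
import numpy as np, cv2
from workcell import bot
from scipy.spatial.transform import Rotation as R
def cam(n):
    c=bot.calibration(n); f=192/np.tan(np.radians(c["fovy"])/2)
    return np.array([[f,0,c["cx"]],[0,f,c["cy"]],[0,0,1]]),c["dist"],c["position"],R.from_rotvec(c["rotation"]).as_matrix()
def ray(n,uv):
    K,d,p,M=cam(n); q=cv2.undistortPoints(np.array(uv,float).reshape(-1,1,2),K,d).reshape(-1,2)
    return p,np.c_[q,np.ones(len(q))]@M.T
def onz(n,uv,z):
    p,v=ray(n,uv); return p+v*((z-p[2])/v[:,2])[:,None]
def proj(n,P):
    K,d,p,M=cam(n); return cv2.projectPoints(np.array(P,float).reshape(-1,3),cv2.Rodrigues(M.T)[0],-M.T@p,K,d)[0].reshape(-1,2)
def tri(u1,u2,a="top",b="scene"):
    p,v=ray(a,u1);q,w=ray(b,u2);v=v[0];w=w[0]
    s=np.linalg.lstsq(np.c_[v,-w],q-p,rcond=None)[0]; A=p+s[0]*v;B=q+s[1]*w
    return (A+B)/2,np.linalg.norm(A-B)
E
python3 - <<'E'
from h import *
for uv,z in [((292,211),139),((300,217),180),((152,225),90),((213,244),80),((240,257),11),((328,250),14)]: print(uv,onz("top",[uv],z).round())
im=cv2.imread("pics/top0.png")
a=cv2.resize(im[195:240,265:325],None,fx=8,fy=8,interpolation=cv2.INTER_CUBIC)
b=cv2.resize(im[190:260,110:220],None,fx=5,fy=5,interpolation=cv2.INTER_CUBIC)
W=np.zeros((360,480+2,3),np.uint8)
cv2.imwrite("pics/c1.png",a); cv2.imwrite("pics/c2.png",b)
E
```

```text
(292, 211) [[ 480. -202.  139.]]
(300, 217) [[ 455. -216.  180.]]
(152, 225) [[486. 213.  90.]]
(213, 244) [[413.  37.  80.]]
(240, 257) [[371. -37.  11.]]
(328, 250) [[ 366. -315.   14.]]
```

View pics/c1.png

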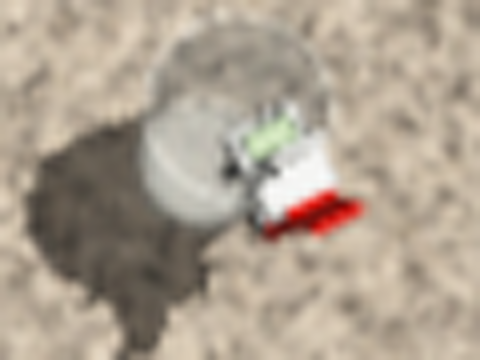

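View pics/c2.png

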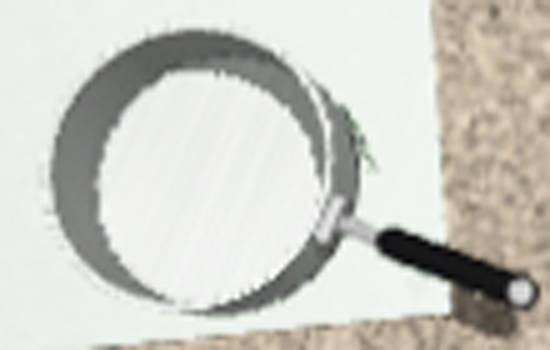

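Request:
send_rows:
  motion:
    - [23, -31, -12, 0, 0, -82, 1]
    - [23, -31, -12, 0, 0, -82, 1]
    - [23, -31, -12, 0, 0, -82, 1]
    - [23, -31, -12, 0, 0, -82, 1]
    - [23, -31, -12, 0, 0, -82, 1]
    - [23, -31, -12, 0, 0, -82, 1]
    - [23, -31, -12, 0, 0, -82, 1]
    - [23, -31, -12, 0, 0, -82, 1]
    - [23, -31, -12, 0, 0, -82, 1]
    - [23, -31, -12, 0, 0, -82, 1]
  grip_force: 30

```text
clock: 1.35
tool_pos: [297.4, -102.7, 328.4]
ee_rot: [-1.892, -2.507, 0.0]
contact_force: [0.4, 0.4, -0.3]
gripper_width: 85.7
gripper_force: 0.0
```

```bash
python3 - <<'E'
from h import *
for n in("scene","top"): cv2.imwrite(f"pics/{n}1.png",bot.get_image(n)[:,:,::-1])
s=bot.get_state(); print(s["clock"],s["tool_pos"],s["contact_force"],s["joint_pos"])
im=cv2.imread("pics/scene1.png")
u=proj("scene",[[470,-205,150]])[0]; print(u,proj("scene",[[486,213,90]]))
x,y=int(u[0])-40,int(u[1])-40; print(x,y)
a=cv2.resize(im[y:y+75,x:x+75],None,fx=7,fy=7,interpolation=cv2.INTER_CUBIC)
cv2.imwrite("pics/c3.png",a)
E
```

```text
1.45 [ 297.40811878 -102.88063698  328.43220443] [-0.25563297 -0.45177226  0.18830525] [-3.33032556e-01 -1.33348023e-01 -2.58472158e-01  1.44636728e+00
 -6.02921477e-06  9.59735248e-01]
[265.8585809 208.385513 ] [[199.18196123 163.9097595 ]]
225 168
```

View pics/c3.png

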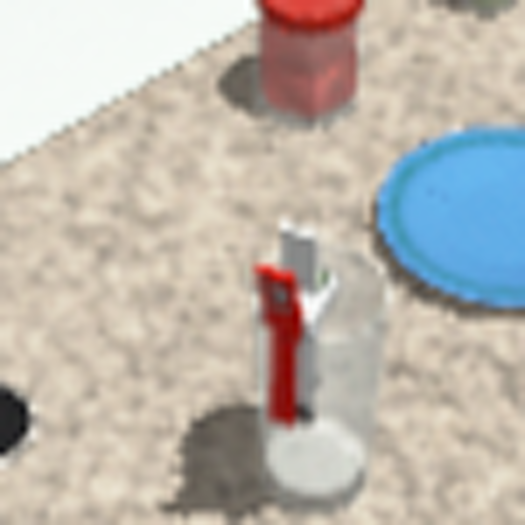

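```bash
python3 - <<'E'
from h import *
def red(n,box):
    im=cv2.imread(f"pics/{n}1.png").astype(int); x0,y0,x1,y1=box
    c=im[y0:y1,x0:x1]; m=(c[...,2]-np.maximum(c[...,0],c[...,1]))
    print(n); 
    for i,r in enumerate(m): 
        if r.max()>40: print(y0+i,x0,' '.join('%3d'%v for v in r))
red("top",(294,214,314,230)); red("scene",(258,202,272,232))
s=lambda x,y:(225+x/7-.43,168+y/7-.43); t=lambda x,y:(265+x/8-.44,195+y/8-.44)
print("scene red top ends z202",onz("scene",[s(257,267),s(297,277)],202).round(1))
print("white top ends z202",onz("scene",[s(282,225),s(318,237)],202).round(1))
print("roller bottom z~86",onz("scene",[s(268,420),s(296,424)],84).round(1))
print("top red outer line z202",onz("top",[t(275,238),t(362,208)],202).round(1))
print("tri", tri(t(362,208),s(297,277)))
print("glass mouth", onz("top",[t(240,108)],139).round(1), "base", onz("top",[t(205,160)],20).round(1), "scene base floor",onz("scene",[s(316,458)],20).round(1))
E
```

```text
top
218 294   3   2   0   0   0   0   0   0   0   1   8  24  50  28  15  16  16  15  15  14
219 294   1   1   0   0   0   0   0   0   8  35  92 164 167  63  36  26  16  15  14  15
220 294   0   0   0   0   0   0   5  33  92 175 195 153 115  96 114 128  63  21  16  14
221 294   3   2   2   1   0   1  33 170 194 153 113 104 123 165 183 161  71  23  15  14
222 294   7   7   4  -1  31  19  48 126 109 100 118 165 182 166 114  58  24  14  14  14
223 294  11  13   9   5  78  74  73  64  65  77 159 168 115  59  23  15  16  14  14  15
224 294  13  14  11  23  61  68  36  29  30  28  73  65  24  16  15  15  13  13  14  16
scene
205 258  13  12  14  36  41  33  19   2  -1  -2  -2  -2   1   4
206 258  13  11  12  85 147 152  89  63  55  10  -1  -1  -5  -2
207 258  12  11   8  42  76 121 179 161 156  37   1  -1 -11 -16
208 258  13  10   9  31  56  70  67  90 126  56   7   0 -10 -10
209 258  10  13   9  13  47  54  36  41  92  70   9  -1  -7  -3
210 258  15  13  12   5  50  61  21  11  81  77   5  -1  -1  -1
211 258  12  12  12   3  43  63  54  51  90 108  12   0  -1  -3
212 258  13  13  12   5  3
[... 844 characters left out ...]
6 121  37   3   1   2   3
226 258   6   7   5   4   1  59 107 116 120  46   2  -1   3   1
227 258   8   6   6   4   3  52  91 110 120  40   6   1   4   0
228 258   7   6   7   4   2  21  35  51  75  18   3   0   0   0
scene red top ends z202 [[ 430.9 -224.1  202. ]
 [ 440.1 -241.2  202. ]]
white top ends z202 [[ 458.6 -211.2  202. ]
 [ 465.5 -228.4  202. ]]
roller bottom z~86 [[ 444.3 -218.7   84. ]
 [ 452.7 -229.9   84. ]]
top red outer line z202 [[ 433.  -207.9  202. ]
 [ 440.2 -238.1  202. ]]
tri (array([ 441.20124715, -239.00236477,  199.38216994]), np.float64(1.5789157265770513))
glass mouth [[ 488.2 -209.9  139. ]] base [[ 488.  -209.1   20. ]] scene base floor [[ 484.9 -212.3   20. ]]
```

Request:
send_rows:
  motion:
    - [-16, 11.3, 7.8, 0, 0, -9, 1]
    - [-16, 11.3, 7.8, 0, 0, -9, 1]
    - [-16, 11.3, 7.8, 0, 0, -9, 1]
    - [-16, 11.3, 7.8, 0, 0, -9, 1]
    - [-16, 11.3, 7.8, 0, 0, -9, 1]
    - [-16, 11.3, 7.8, 0, 0, -9, 0.8]
    - [-16, 11.3, 7.8, 0, 0, -9, 0.7]

```text
clock: 2.33
tool_pos: [449.9, -224.7, 251.5]
ee_rot: [1.686, 2.65, 0.0]
contact_force: [-0.4, 0.1, -0.5]
gripper_width: 59.6
gripper_force: 0.0
```

```bash
python3 - <<'E'
from h import *
im=bot.get_image("scene")[:,:,::-1]
s=bot.get_state(); print(s["clock"],s["tool_pos"],s["ee_rot"],s["contact_force"],s["gripper_width"])
cv2.imwrite("pics/c4.png",cv2.resize(im[150:245,215:325],None,fx=6,fy=6,interpolation=cv2.INTER_CUBIC))
E
```

```text
2.375 [ 450.04445242 -224.72895621  251.62366139] [1.68602784e+00 2.64935360e+00 2.37767137e-04] [-0.28328843 -0.24328586 -0.1721858 ] 60.102124485896596
```

View pics/c4.png

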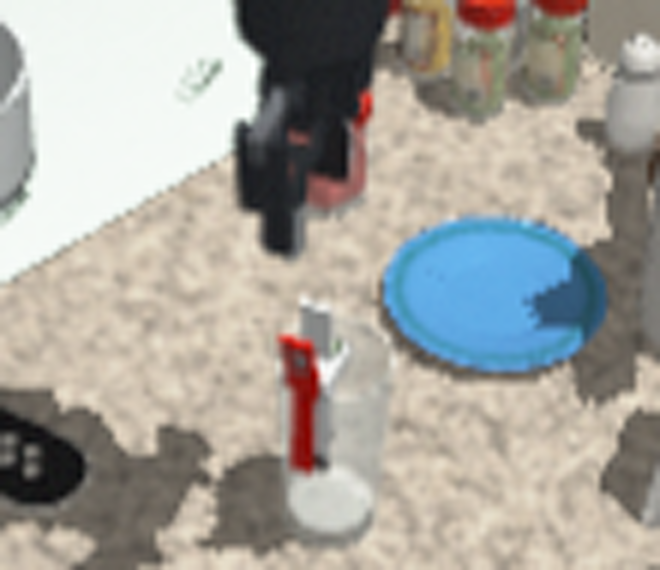

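Request:
send_rows:
  motion:
    - [0, 0, 4, 0, 0, 0, 0.7]
    - [0, 0, 7, 0, 0, 0, 0.7]
    - [0, 0, 8.6, 0, 0, 0, 0.6]
    - [0, 0, 8.6, 0, 0, 0, 0.6]

```text
clock: 2.88
tool_pos: [449.3, -224.2, 164.2]
ee_rot: [-1.685, -2.649, 0.0]
contact_force: [0.4, 0.2, 0.2]
gripper_width: 51.0
gripper_force: 0.0
```

```bash
python3 - <<'E'
from h import *
im=bot.get_image("scene")[:,:,::-1]; t=bot.get_image("top")[:,:,::-1]
s=bot.get_state(); print(s["clock"],s["tool_pos"],s["ee_rot"],s["contact_force"],s["gripper_width"])
a=cv2.resize(im[180:245,235:295],None,fx=8,fy=8,interpolation=cv2.INTER_CUBIC)
cv2.imwrite("pics/c5.png",a)
E
```

```text
2.975 [ 450.74684075 -225.06186673  165.75035969] [1.68574299e+00 2.64934257e+00 2.97713176e-04] [-0.42295964  0.18709939 -0.58261068] 50.91430906173302
```

View pics/c5.png

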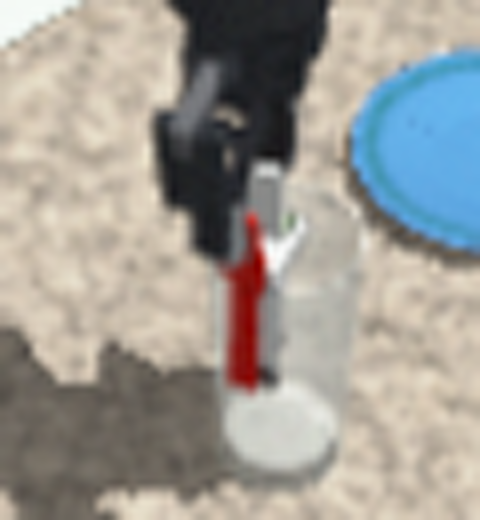

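Request:
send_rows:
  motion:
    - [0, 0, 0, 0, 0, 0, 0.45]
    - [0, 0, 0, 0, 0, 0, 0.38]
    - [0, 0, 0, 0, 0, 0, 0.36]
  grip_force: 30

```text
clock: 3.35
tool_pos: [450.8, -225.2, 165.1]
ee_rot: [1.686, 2.65, 0.0]
contact_force: [1.9, 0.1, -1.0]
gripper_width: 31.1
gripper_force: 7.4
```

Request:
send_rows:
  motion:
    - [0, 0.2, 0, 0, 0, 0, 0.33]
    - [0, 0.35, 0, 0, 0, 0, 0.29]
    - [0, 0.5, 0, 0, 0, 0, 0.25]
    - [0, 0.5, 0, 0, 0, 0, 0.2]
    - [0, 0.5, 0, 0, 0, 0, 0.2]

```text
clock: 3.98
tool_pos: [454.9, -222.9, 164.6]
ee_rot: [-1.687, -2.65, 0.0]
contact_force: [-0.1, 1.0, -1.4]
gripper_width: 21.4
gripper_force: 29.3
```

Request:
send_rows:
  motion:
    - [0, 0, -1, 0, 0, 0, 0.2]
    - [0, 0, -2, 0, 0, 0, 0.2]
    - [0, 0, -4, 0, 0, 0, 0.2]
    - [0, 0, -6, 0, 0, 0, 0.2]
    - [0, 0, -9, 0, 0, 0, 0.2]
    - [0, 0, -12, 0, 0, 0, 0.2]
    - [0, 0, -15, 0, 0, 0, 0.2]
    - [0, 0, -15, 0, 0, 0, 0.2]

```text
clock: 4.97
tool_pos: [456.5, -223.8, 317.8]
ee_rot: [1.683, 2.645, 0.001]
contact_force: [0.5, -0.4, -2.1]
gripper_width: 21.5
gripper_force: 29.3
```

```bash
python3 - <<'E'
from h import *
im=bot.get_image("scene")[:,:,::-1]; t=bot.get_image("top")[:,:,::-1]
cv2.imwrite("pics/s6.png",im);cv2.imwrite("pics/t6.png",t)
s=bot.get_state(); print(s["clock"],s["tool_pos"],s["ee_rot"],s["contact_force"],s["gripper_width"])
a=cv2.resize(im[140:245,215:315],None,fx=5.5,fy=5.5,interpolation=cv2.INTER_CUBIC)
cv2.imwrite("pics/c6.png",a)
E
```

```text
5.075 [ 455.04991694 -223.03470211  314.75038751] [1.68647602e+00 2.64983090e+00 4.10446689e-05] [ 1.00406247  0.10809877 -1.61343237] 21.544899905104923
```

View pics/c6.png

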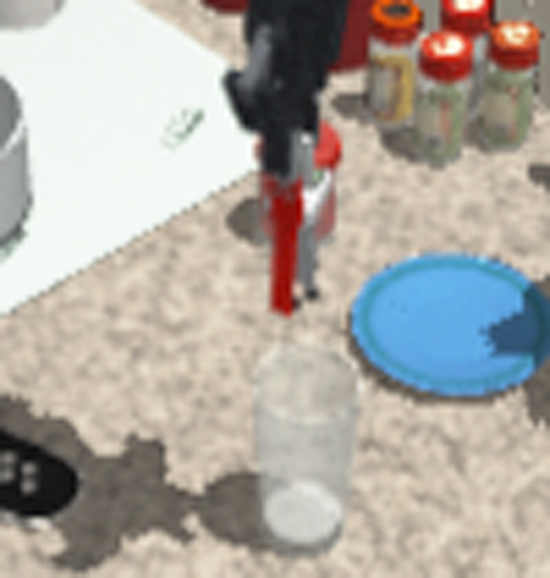

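```bash
python3 - <<'E'
from h import *
p,v=ray("scene",[(271.9,193.8)]); v=v[0]
n=np.array([.905,.425]); k=((np.array([470.9,-215.6])-p[:2])@v[:2])/(v[:2]@v[:2]); print("tip",p+k*v)
a=cv2.resize(cv2.imread("pics/s6.png")[140:222,170:235],None,fx=6,fy=6,interpolation=cv2.INTER_CUBIC)
b=cv2.resize(cv2.imread("pics/t6.png")[188:265,112:180],None,fx=6,fy=6,interpolation=cv2.INTER_CUBIC)
W=np.zeros((500,800,3),np.uint8); W[:a.shape[0],:a.shape[1]]=a; W[:b.shape[0],392:392+b.shape[1]]=b
cv2.imwrite("pics/c7.png",W)
E
```

```text
tip [ 478.41175217 -223.12386178  224.20738307]
```

View pics/c7.png

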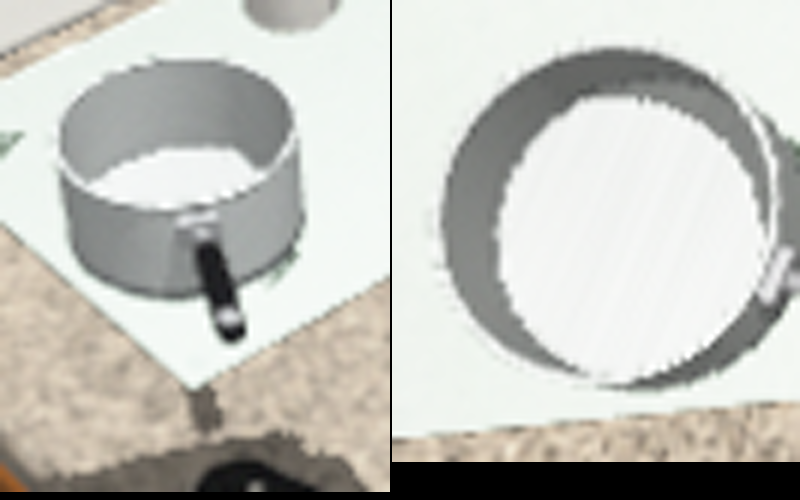

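```bash
python3 - <<'E'
from h import *
T=np.array([455,-223,314.8]); Y=np.array([.905,.425,0]); X=np.array([.425,-.905,0]); Z=np.array([0,0,1.])
O=T+3*Y-25*Z
f=lambda x,y,z:((proj("scene",[O+x*X+y*Y+z*Z])[0]-[215,140]+.5)*5.5-.5).round(0)
for nm,q in dict(redbotL=(-8,-22,-55),redbotR=(8,-22,-55),rollerL=(-8,-19,-52),rollerR=(8,-19,-56),tube=(0,14.5,-56),t84=(0,14.5,-84),t100=(0,14.5,-100),t117=(0,14.5,-117),stripL=(-9,0,-58),stripR=(9,0,-58),redtop=(0,-12,30),houseR=(14,-12,6),houseL=(-14,-12,6)).items(): print(nm,f(*q))
s=lambda x,y:(170+x/6-.42,140+y/6-.42); t=lambda x,y:(112+(x-392)/6-.42,188+y/6-.42)
P=[onz("top",[t(441,222),t(777,205),t(612,46),t(600,382)],90), onz("scene",[s(58,140),s(298,135),s(178,209),s(183,58)],90)]
for q in P: print(q.round(1))
A=onz("top",[t(441,222),t(455,300),t(500,345),t(560,377),t(470,120),t(530,65),t(612,46),t(690,63),t(740,96),t(772,160),t(777,215)],90)
B=onz("scene",[s(58,150),s(65,115),s(110,73),s(190,58),s(260,78),s(292,115),s(297,142),s(270,182),s(230,203),s(140,206),s(100,192),s(75,170)],90)
for C in (A,B):
    m=np.c_[2*C[:,:2],np.ones(len(C))]; q=np.linalg.lstsq(m,(C[:,:2]**2).sum(1),rcond=None)[0]
    r=np.sqrt(q[2]+q[:2]@q[:2]); print(q[:2],r,(np.hypot(*(C[:,:2]-q[:2]).T)-r).round(1))
print("floor top",onz("top",[t(498,235),t(765,220),t(630,95),t(640,380)],6).round(1))
E
```

```text
redbotL [261. 320.]
redbotR [287. 327.]
rollerL [263. 313.]
rollerR [289. 325.]
tube [297. 286.]
t84 [296. 320.]
t100 [296. 340.]
t117 [295. 360.]
stripL [274. 299.]
stripR [303. 307.]
redtop [283. 200.]
houseR [306. 239.]
houseL [259. 226.]
[[496.9 308.3  90. ]
 [489.2 142.4  90. ]
 [578.2 221.3  90. ]
 [410.5 232.6  90. ]]
[[428.5 274.6  90. ]
 [554.9 166.9  90. ]
 [446.4 157.4  90. ]
 [549.1 294.4  90. ]]
[495.38888206 226.01022962] 83.88651282772457 [-1.6  1.1 -1.2  0.7  0.8  1.4 -0.9 -1.3  0.8 -0.   0.2]
[496.65353073 225.94293549] 83.9660151859432 [ 0.1  0.7  5.2  1.9 -4.3 -5.  -0.3  4.1  5.4 -0.8 -3.1 -4.9]
floor top [[500.7 308.5   6. ]
 [494.9 166.4   6. ]
 [570.2 235.9   6. ]
 [416.5 235.8   6. ]]
```

```bash
python3 - <<'E'
from h import *
im=cv2.imread("pics/s6.png").astype(int)
c=im[170:202,258:280]; m=c[...,2]-np.maximum(c[...,0],c[...,1])
for i,r in enumerate(m): print(170+i,' '.join('%3d'%v for v in r),'|',' '.join('%3d'%v for v in c[i,5:].sum(1)//3))
T=np.array([455,-223,314.8]); Y=np.array([.905,.425,0]); X=np.array([.425,-.905,0]); Z=np.array([0,0,1.])
O=T+3*Y-25*Z
for z in (12,-20,-52): print(z,[proj("scene",[O+x*X-14*Y+z*Z])[0].round(1) for x in(-8,8)])
E
```

```text
170  -5  -5  -7  -5   1  -1  -5  -4  -4  -4  -5  -3  -2  -2  47  60  56  77  34  15  13  13 |  46  36  32  35  52 108 109 128 140 132 115 121  99 166 198 200 192
171  -7  -6   3  15  26  28  13  -2  -5  -6  -5  11   0  -2 -17 -12  11  27  11  13  14  13 |  67  57  59  42  68 109 108 126 138 157 137 200 148 180 193 190 190
172  -4   7  15  13  38  56  45  14   2   4   9  57   9  -2 -16  -8  -1  14   9  12  13  14 |  91  77  82  68  88 106 100 127 138 154 149 226 168 182 189 199 199
173  12  14  13   8  36  71  77  50  19  32  59  97  12  -1  -5  -5  -1  23  11  12  12  14 |  82  64  68  81  82  79  82 126 135 138 212 198 159 197 200 204 202
174  13  12  12   8  33  64  67  52  53  54  90  97   9  -1  -2  -2   1  22   9  11  13  13 |  87  68  66  67  70  60  89 180 186 210 227 172 138 197 183 186 198
175  13  11  12   9  35  43  62  65  77  64  76 107   7  -1  -1  -3  14  44  13  11  12  12 | 101  75  66  61  78  63 102 230 241 243 196 147 120 180 178 175 189
176  10   7  10   7  34  12  78 117  98  80  88 145  29   0  -1   2  34  54  13  10  14  13 | 120  83  51  61  68  65  70 199 24
[... 3540 characters left out ...]
 188 182 169 168 171 166 193 182 169 170 164 160 179 110 147
199  14  13  11  12  13  13  14  13  15  10  12  12  11  12  14  13  11  10   9  14   6 -122 | 185 191 200 182 165 179 190 175 186 187 191 184 159 154 169 115 158
200  13  14  12  13  10  12  13  14  12  12  13  14  13  11  14  14  13  11  10   8   7 -105 | 172 183 198 180 175 190 202 201 207 202 201 187 165 153 129 108 156
201  14  15  13  14  12  12  11  12  10  11  13  10   8   8  11  13  12  13  12  13   8 -24 | 171 174 187 167 167 188 208 217 221 207 189 174 182 180 175 117 101
12 [array([263.3, 180.2]), array([268.1, 181.5])]
-20 [array([263.2, 187.9]), array([267.9, 189.3])]
-52 [array([263.1, 195.5]), array([267.7, 196.8])]
```

Request:
send_rows:
  motion:
    - [1, 0.4, 0, 0, 0, 1, 0.2]
    - [4, 1.5, 0, 0, 0, 3, 0.2]
    - [8, 3, 0, 0, 0, 5, 0.2]
    - [13, 4.8, 0, 0, 0, 8, 0.2]
    - [18, 6.6, 0, 0, 0, 11, 0.2]
    - [23, 8.5, 0, 0, 0, 14, 0.2]
    - [28, 10.3, 1, 0, 0, 17, 0.2]
    - [33, 12.1, 2, 0, 0, 20, 0.2]
    - [37.5, 13.8, 3, 0, 0, 23, 0.2]
    - [40.5, 14.9, 4, 0, 0, 24.5, 0.2]
    - [42.3, 15.5, 5, 0, 0, 25, 0.2]
    - [42.3, 15.5, 5, 0, 0, 25, 0.2]

```text
clock: 6.58
tool_pos: [414.4, 226.6, 262.8]
ee_rot: [-2.217, -2.224, 0.006]
contact_force: [0.0, 0.6, -1.7]
gripper_width: 21.4
gripper_force: 29.3
```

```bash
python3 - <<'E'
from h import *
im=bot.get_image("scene")[:,:,::-1]; t=bot.get_image("top")[:,:,::-1]
cv2.imwrite("pics/s8.png",im);cv2.imwrite("pics/t8.png",t)
s=bot.get_state(); print(s["clock"],s["tool_pos"],s["ee_rot"],s["contact_force"],s["gripper_width"])
T=s["tool_pos"]; Y=np.array([1,0,0]); X=np.array([0,-1,0]); Z=np.array([0,0,1.])
O=T+3*Y-25*Z
f=lambda x,y,z:proj("scene",[O+x*X+y*Y+z*Z])[0].round(1)
for nm,q in dict(redbotL=(-8,-14,-56),redbotR=(8,-14,-56),tube=(0,14.5,-56),t84=(0,14.5,-84),t117=(0,14.5,-117)).items(): print(nm,f(*q))
print(proj("scene",[[411,226,90],[414,200,90],[414,250,90]]).round(1))
W=np.zeros((560,800,3),np.uint8)
a=cv2.resize(im[118:196,150:228],None,fx=6,fy=6,interpolation=cv2.INTER_CUBIC);W[:a.shape[0],:a.shape[1]]=a
b=cv2.resize(t[185:255,115:180],None,fx=5,fy=5,interpolation=cv2.INTER_CUBIC);W[:b.shape[0],475:475+b.shape[1]]=b
cv2.imwrite("pics/c8.png",W)
E
```

```text
6.675 [415.40720119 225.50003756 264.12220169] [-2.21973654 -2.22284391  0.00305842] [ 0.26840942 -0.27637396 -1.39349934] 21.639409431109826
redbotL [176.8 151.4]
redbotR [179.  153.2]
tube [184.  149.4]
t84 [184.9 155.1]
t117 [185.9 161.7]
[[182.3 170.2]
 [186.5 172.9]
 [179.6 167.1]]
```

View pics/c8.png

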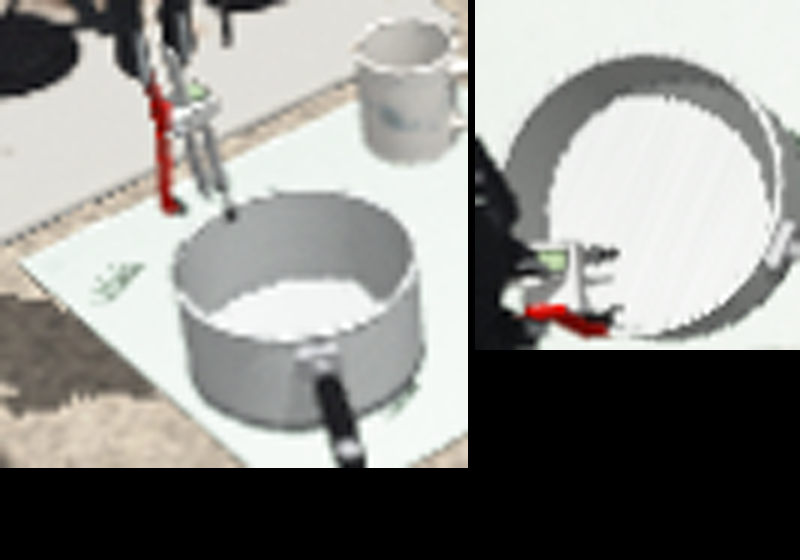

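```bash
python3 - <<'E'
from h import *
for n,(x0,x1,y0,y1) in (("s8",(180,194,140,160)),("t8",(126,150,229,256))):
    c=cv2.imread(f"pics/{n}.png").astype(int)[y0:y1,x0:x1]; print(n,x0,y0)
    for i,r in enumerate(c): print(y0+i,' '.join('%3d'%v for v in r.sum(1)//3))
T=np.array([415.4,225.5,264.1])
print((tri((143.0,235.1),(188.1,153.6))[0]-T).round(1),tri((143,235.1),(188.1,153.6))[1])
O=T+[3,0,-25]
for q in [(0,14.5,-56),(0,14.5,-84),(0,14.5,-117),(0,-12,-52)]: print(q,proj("top",[O+[q[1],-q[0],q[2]]])[0].round(1),proj("scene",[O+[q[1],-q[0],q[2]]])[0].round(1))
E
```

```text
s8 180 140
140 155 117 178 200 113 156 205 180 168 164 159 157 175 185
141 203 109 157 193 112 135 168 180 208 206 193 187 192 191
142 200 104 138 166 116 131 172 200 201 187 180 189 214 237
143 184 124 134 170 140 125 164 190 192 188 204 236 243 239
144 160 134 116 146 152 122 147 174 212 238 243 240 239 239
145 195 157 106 143 169 126 153 219 243 241 240 239 240 238
146 204 178 108 128 163 147 132 196 238 239 239 238 238 239
147 214 206 158 117 149 150 124 165 223 239 239 240 240 241
148 241 249 202 107 138 143 108 148 210 240 241 240 240 240
149 244 240 219 116 149 172  99 119 211 240 240 240 240 240
150 237 239 233 193 145 208 215 164 220 240 241 232 230 235
151 182 237 240 234 205 211 227 170 188 237 239 195 147 154
152  93 195 241 240 241 242 231 174 134 155 168 168 167 166
153 114 202 240 240 241 243 225 124  57 127 168 167 167 166
154 222 239 239 240 226 188 167 132  68 130 170 169 169 168
155 240 234 237 234 166 168 168 153 153 168 168 170 170 167
156 237 235 225 147 166 166 166 167 168 170 169 170 168 169
157 236 218 157 165 165 165 167 169 169 169 169 169 169 169
158 168 1
[... 2335 characters left out ...]
14 162 227 240 235 204 149 102  54  36  39  44  58 133 233 233 233 235 227 224 231 233
252  51  85 164 206 228 239 240 240 236 207 151 120 143 146 147 159 200 227 228 228 192 183 162 144
253  30 115 218 239 239 240 239 239 240 239 237 226 241 241 241 242 241 240 240 240 240 239 239 222
254  82 146 225 240 240 239 240 240 241 240 239 240 241 240 240 241 241 240 240 240 240 241 240 239
255 187 225 240 240 240 239 240 241 240 239 239 240 240 241 240 240 240 240 240 240 240 241 241 240
[  33.2   -3.6 -107.2] 3.8474415698690514
(0, 14.5, -56) [138.5 240.7] [184.  149.4]
(0, 14.5, -84) [141.7 241.6] [184.9 155.1]
(0, 14.5, -117) [145.2 242.5] [185.9 161.7]
(0, -12, -52) [138.3 250.5] [178.2 151.3]
```

Request:
send_rows:
  motion:
    - [0, 0, 0, 3.5, 0, 0, 0.2]
    - [0, 0, 0, 7, 0, 0, 0.2]
    - [0, 0, 0, 7, 0, 0, 0.2]
    - [0, 0, 0, 7, 0, 0, 0.2]

```text
clock: 7.18
tool_pos: [416.3, 225.3, 264.8]
ee_rot: [-2.159, -2.159, 0.131]
contact_force: [-1.0, 0.5, -0.2]
gripper_width: 21.5
gripper_force: 29.4
```

```bash
python3 - <<'E'
from h import *
cv2.imwrite("pics/s9.png",bot.get_image("scene")[:,:,::-1]);cv2.imwrite("pics/t9.png",bot.get_image("top")[:,:,::-1])
s=bot.get_state(); T=s["tool_pos"]; print(s["clock"],T,R.from_rotvec(s["ee_rot"]).as_matrix()[:,2],s["contact_force"])
for n,(x0,x1,y0,y1) in (("s9",(178,194,140,160)),("t9",(128,150,231,258))):
    c=cv2.imread(f"pics/{n}.png").astype(int)[y0:y1,x0:x1]; print(n,x0,y0)
    for i,r in enumerate(c): print(y0+i,' '.join('%3d'%v for v in r.sum(1)//3))
O=T+[5.7,0,-25.2]
for q in [(0,14.5,-30),(0,14.5,-56),(0,14.5,-84),(0,14.5,-117)]: print(q,proj("top",[O+[q[1],-q[0],q[2]]])[0].round(1),proj("scene",[O+[q[1],-q[0],q[2]]])[0].round(1))
E
```

```text
7.275 [415.97246683 225.53407199 265.03946414] [-1.20978996e-01  1.26250089e-04 -9.92655059e-01] [-0.4198507  -1.26015531 -1.34920846]
s9 178 140
140 207 134 116 150 202 117 125 176 205 178 166 167 161 158 175 184
141 222 202 106 118 142 126 128 155 167 179 208 206 194 187 190 191
142 222 207 125 121 148 139 111 138 186 199 199 186 181 188 214 237
143 221 201 139 114 123 112 113 136 180 191 191 187 202 235 242 238
144 186 174 154 109 126 134 114 127 161 184 212 238 243 239 239 238
145 152 134 163 107 129 149 123 143 186 234 243 240 240 239 239 239
146 193 201 184 106 133 164 136 162 219 237 239 239 239 238 239 239
147 201 211 191 118 139 184 169 145 205 239 239 239 239 240 240 240
148 198 212 228 197 120 156 165 131 192 238 239 240 240 239 240 240
149 234 245 236 162 112 159 181 114 152 223 240 240 240 240 241 241
150 238 239 229 170 114 114 104  67 143 224 240 240 241 232 230 235
151 176 236 239 230 170 157 195 161 194 238 232 238 238 195 146 153
152  90 185 238 240 229 211 218 168 179 203 184 178 168 166 167 167
153  76 130 222 239 239 240 240 215 138 157 166 168 168 167 167 167
15
[... 2373 characters left out ...]
101  45  46  45  48  50  45  40  56 148 227 228 228 193 183 163 143
253 239 239 240 239 235 197 100  46  46  46  45  51  59 118 223 240 240 240 240 240 239 221
254 240 240 240 239 239 235 203 129  59  46  45  46  77 168 241 240 241 240 240 240 240 239
255 240 240 240 239 240 240 241 231 149 114 121 143 145 176 240 239 240 240 240 241 241 240
256 239 240 240 240 240 240 240 240 237 219 227 240 240 240 240 240 239 239 240 242 241 234
257 238 239 240 240 240 240 240 240 240 240 237 234 232 233 234 231 231 230 233 235 235 202
(0, 14.5, -30) [135.3 238.6] [183.9 143.5]
(0, 14.5, -56) [138.4 239.5] [184.7 148.9]
(0, 14.5, -84) [141.6 240.3] [185.5 154.6]
(0, 14.5, -117) [145.1 241.3] [186.5 161.2]
```

Request:
send_rows:
  motion:
    - [0, 0, 0, 1.5, 0, 0, 0.2]
    - [0, 0.4, 4, 1.5, 0, 0, 0.2]
    - [0, 0.7, 7, 1.5, 0, 0, 0.2]
    - [0, 0.9, 9, 1.5, 0, 0, 0.2]
    - [0, 1.2, 11, 1.5, 0, 0, 0.2]
    - [0, 1.4, 12.4, 1.5, 0, 0, 0.2]
    - [0, 1.4, 12.4, 1.5, 0, 0, 0.2]
    - [0, 1.4, 12.4, 1.5, 0, 0, 0.2]

```text
clock: 8.28
tool_pos: [415.6, 226.1, 140.5]
ee_rot: [-2.144, -2.146, 0.158]
contact_force: [0.2, 0.8, -1.1]
gripper_width: 21.0
gripper_force: 29.4
```

```bash
python3 - <<'E'
from h import *
cv2.imwrite("pics/s10.png",bot.get_image("scene")[:,:,::-1]);cv2.imwrite("pics/t10.png",bot.get_image("top")[:,:,::-1])
F=[]
for i in range(6):
    s=bot.get_state(); F.append(s["contact_force"]); bot.get_image("top")
T=s["tool_pos"]; print(s["clock"],T,R.from_rotvec(s["ee_rot"]).as_matrix()[:,2],np.array(F).round(2))
for n,(x0,x1,y0,y1) in (("s10",(170,196,158,180)),("t10",(120,144,228,258))):
    c=cv2.imread(f"pics/{n}.png").astype(int)[y0:y1,x0:x1]; print(n,x0,y0)
    for i,r in enumerate(c): print(y0+i,' '.join('%3d'%v for v in r.sum(1)//3))
O=T+[6.3,0,-25.2]
for q in [(0,14.5,-30),(0,14.5,-56),(0,14.5,-84),(0,0,-30),(0,-14,-52)]: print(q,proj("top",[O+[q[1],-q[0],q[2]]])[0].round(1),proj("scene",[O+[q[1],-q[0],q[2]]])[0].round(1))
print(proj("top",[[411,226,90],[414,226,90]]),proj("scene",[[411,226,90],[414,226,90]]))
E
```

```text
8.625 [415.31336327 225.97547077 140.26461579] [-1.47132346e-01  1.33226290e-04 -9.89116805e-01] [[ 0.21  0.9  -0.93]
 [ 0.66 -0.28 -1.21]
 [-0.43  0.09 -0.9 ]
 [ 0.59  0.31 -0.59]
 [-0.5  -0.25 -0.7 ]
 [ 0.12 -0.14 -1.15]]
s10 170 158
158 240 240 240 240 241 241 241 241 221  69  70 122 160 151 142 140 141 173 171 170 170 171 170 170 167 166
159 241 242 242 241 242 242 242 242 222  82  66 100 128 135 135 163 193 185 171 175 169 171 170 169 167 166
160 241 241 241 241 242 242 241 241 223 109  61  85 130 143 132 157 187 181 191 187 160 171 170 168 168 167
161 237 239 237 236 240 242 241 241 221 100  52  67 163 197 170 187 192 213 222 177 166 171 170 169 170 168
162 186 202 167 172 229 242 242 236 192  82  54  69 167 234 243 240 226 177 168 168 169 171 171 168 167 165
163 162 179 139 225 242 242 242 237 196  88  54  85 195 242 224 177 172 166 159 161 169 171 169 169 166 167
164 110 146 224 242 243 242 242 238 200 114  51  78 147 184 166 152 158 148 142 157 171 169 168 165 163 162
165 134 203 242 242 242 243 243 243 226 128  55  66 128 176 180 159 131 118 149 170 167 163 163 178 186 188

[... 4152 characters left out ...]
104 104  94  59  71 113  56  25  32  43  40  30  24  26  46  73 132 222
255 239 239 239 239 232 184 109 103 100  80  59  70  24  29  44  41  39  29  22  40 108 185 221 240
256 239 238 239 239 239 221 137 103 104  88  40  48  44  48  59  37  29  25  24  43 141 240 241 240
257 239 238 238 239 235 215 153 104 105  88  42  63  85  91  97  29  24  24  23  37 129 233 230 228
(0, 14.5, -30) [148.7 242.4] [187.5 168.5]
(0, 14.5, -56) [151.2 243.1] [188.3 173.4]
(0, 14.5, -84) [153.7 243.8] [189.1 178.6]
(0, 0, -30) [148.9 247.3] [184.6 170. ]
(0, -14, -52) [151.1 252.5] [182.4 175.6]
[[148.49229334 250.86176099]
 [148.46045743 249.8321079 ]] [[182.26107501 170.16062638]
 [182.87704882 169.84641841]]
```

Request:
send_rows:
  motion:
    - [0, 0.06, 0.4, 0, 0, 0, 0.2]
    - [0, 0.12, 0.8, 0, 0, 0, 0.2]
    - [0, 0.16, 1.1, 0, 0, 0, 0.2]
    - [0, 0.18, 1.2, 0, 0, 0, 0.2]
    - [0, 0.18, 1.2, 0, 0, 0, 0.2]

```text
clock: 9.3
tool_pos: [415.1, 225.8, 127.7]
ee_rot: [-2.143, -2.145, 0.16]
contact_force: [-0.6, -0.8, -1.6]
gripper_width: 21.4
gripper_force: 29.4
```

```bash
cat > f.py <<'E'
from h import *
F=[];P=[]
for i in range(6):
    s=bot.get_state(); F.append(s["contact_force"]);P.append(s["tool_pos"]); bot.get_image("top")
print(round(s["clock"],2),np.mean(P,0).round(2),np.mean(F,0).round(2),np.std(F,0).round(2))
E
python3 f.py
```

```text
9.55 [415.17 225.89 127.84] [ 0.4   0.16 -1.26] [0.49 0.56 0.37]
```

Now 3 mm at a time with force checks.

Request:
send_rows:
  motion:
    - [0, 0.015, 0.1, 0, 0, 0, 0.2]
    - [0, 0.03, 0.2, 0, 0, 0, 0.2]
    - [0, 0.045, 0.3, 0, 0, 0, 0.2]
    - [0, 0.045, 0.3, 0, 0, 0, 0.2]

```text
clock: 10.1
tool_pos: [415.2, 225.9, 125.0]
ee_rot: [-2.143, -2.145, 0.159]
contact_force: [-0.3, -1.3, 1.2]
gripper_width: 21.2
gripper_force: 29.6
```

```bash
python3 f.py
```

```text
10.35 [415.17 225.93 124.94] [-0.06 -0.01  1.6 ] [0.42 0.69 0.5 ]
```

Request:
send_rows:
  motion:
    - [0, -0.008, -0.05, 0, 0, 0, 0.2]
    - [0, -0.008, -0.05, 0, 0, 0, 0.2]

```text
clock: 10.65
tool_pos: [415.2, 225.9, 125.2]
ee_rot: [-2.143, -2.145, 0.159]
contact_force: [-1.2, 0.0, 1.1]
gripper_width: 21.3
gripper_force: 29.6
```

```bash
python3 f.py
```

```text
10.9 [415.12 225.85 125.21] [-0.23  0.02  1.11] [0.71 0.32 0.21]
```

Request:
send_rows:
  motion:
    - [0, -0.04, -0.3, 0, 0, 0, 0.2]
    - [0, -0.09, -0.6, 0, 0, 0, 0.2]
    - [0, -0.13, -0.89, 0, 0, 0, 0.2]
    - [0, -0.13, -0.89, 0, 0, 0, 0.2]
    - [0, -0.33, -0.86, 0, 0, 0, 0.2]
    - [0, -0.43, -0.845, 0, 0, 0, 0.2]
    - [0, -0.43, -0.845, 0, 0, 0, 0.2]

```text
clock: 11.82
tool_pos: [411.9, 225.8, 134.2]
ee_rot: [-2.143, -2.145, 0.16]
contact_force: [0.7, -1.0, 0.1]
gripper_width: 21.5
gripper_force: 29.4
```

```bash
python3 f.py
```

```text
12.07 [412.05 225.85 134.21] [ 0.17 -0.17 -1.28] [0.6  0.39 0.73]
```

Request:
send_rows:
  motion:
    - [0, -0.05, 0.007, 0, 0, 0, 0.2]
    - [0, -0.1, 0.015, 0, 0, 0, 0.2]
    - [0, -0.1, 0.015, 0, 0, 0, 0.2]

```text
clock: 12.5
tool_pos: [411.0, 225.8, 134.3]
ee_rot: [-2.143, -2.145, 0.159]
contact_force: [0.0, 0.5, -2.0]
gripper_width: 21.7
gripper_force: 29.4
```

```bash
python3 f.py
```

```text
12.75 [411.09 225.86 134.27] [ 0.05  0.24 -1.22] [0.32 0.4  0.56]
```

Request:
send_rows:
  motion:
    - [0, -0.05, 0.007, 0, 0, 0, 0.2]
    - [0, -0.1, 0.015, 0, 0, 0, 0.2]
    - [0, -0.1, 0.015, 0, 0, 0, 0.2]

```text
clock: 13.18
tool_pos: [410.0, 225.8, 134.2]
ee_rot: [-2.143, -2.145, 0.16]
contact_force: [-0.4, -0.7, -0.7]
gripper_width: 21.6
gripper_force: 29.4
```

```bash
python3 f.py
```

```text
13.43 [410.07 225.85 134.26] [ 0.06 -0.32 -0.92] [0.55 0.2  0.4 ]
```

Request:
send_rows:
  motion:
    - [0, -0.05, 0.007, 0, 0, 0, 0.2]
    - [0, -0.1, 0.015, 0, 0, 0, 0.2]
    - [0, -0.1, 0.015, 0, 0, 0, 0.2]

```text
clock: 13.85
tool_pos: [409.0, 225.8, 134.2]
ee_rot: [-2.143, -2.145, 0.16]
contact_force: [-0.3, 0.3, -0.8]
gripper_width: 21.5
gripper_force: 29.4
```

```bash
python3 f.py
```

```text
14.1 [409.06 225.84 134.26] [-0.17  0.5  -0.87] [0.41 0.16 0.6 ]
```

Request:
send_rows:
  motion:
    - [0, -0.05, 0.007, 0, 0, 0, 0.2]
    - [0, -0.1, 0.015, 0, 0, 0, 0.2]
    - [0, -0.1, 0.015, 0, 0, 0, 0.2]

```text
clock: 14.52
tool_pos: [408.2, 225.9, 134.3]
ee_rot: [-2.144, -2.146, 0.159]
contact_force: [-0.0, -0.4, -1.5]
gripper_width: 21.6
gripper_force: 29.9
```

```bash
python3 f.py
```

```text
14.78 [408.23 225.89 134.28] [ 0.59  0.16 -1.33] [0.3  0.39 0.18]
```

Request:
send_rows:
  motion:
    - [0, -0.05, 0.007, 0, 0, 0, 0.2]
    - [0, -0.05, 0.007, 0, 0, 0, 0.2]

```text
clock: 15.08
tool_pos: [407.8, 225.9, 134.3]
ee_rot: [-2.144, -2.146, 0.159]
contact_force: [1.4, -0.0, -1.9]
gripper_width: 21.7
gripper_force: 30.4
```

```bash
python3 f.py; python3 - <<'E'
from h import *
im=bot.get_image("scene")[:,:,::-1]
cv2.imwrite("pics/s11.png",im)
c=im.astype(int)[150:182,172:196]
for i,r in enumerate(c): print(150+i,' '.join('%3d'%v for v in r.sum(1)//3))
E
```

```text
15.32 [407.78 225.89 134.27] [ 1.36 -0.11 -1.52] [0.56 0.36 0.45]
150  46  40  41  40  37  41 118 218 220  72  29  38  99 124 183 240 240 242 241 234 232 236 229 190
151 112  72  36  37  33  49 108 201 219  71  31  43 102 124 186 239 234 239 240 197 146 156 165 165
152 223 231  38  34  37  76 125 189 219  74  26  43 102 125 166 207 187 180 169 169 167 168 167 166
153 240 228  80  35  39  87 138 189 220  95  35  42 102 125 144 182 169 169 170 168 168 168 169 168
154 240 228  80  31  38  89 140 179 207 126  87  63 103 123 129 169 169 169 170 170 170 170 169 166
155 240 229  88  37  42  87 138 193 223 145 162 126 104 143 153 169 170 170 170 171 171 169 167 167
156 240 231 136  36  47  91 139 192 223 133 138 124 103 153 167 169 169 171 171 171 170 170 168 166
157 240 235 188  80  54  91 132 177 221 152 138 132 117 152 169 170 171 171 171 171 170 170 168 167
158 240 240 238 208 123 108 122 100 137 157 133 148 165 168 170 170 169 171 170 171 171 170 167 165
159 242 241 242 242 230 143 101  74 117 140 130 145 164 164 168 169 171 171 172 171 171 168 168 167
160 242 241 242 242 230 148  60  7
[... 1465 characters left out ...]

175 244 243 244 244 244 222  62 153 189 133 132 135 136 137 138 139 141 141 143 144 145 148 154 150
176 243 244 244 243 241 213  59 154 199 155 130 135 136 137 139 138 140 141 144 143 144 150 152 151
177 242 244 244 244 237 183  61 140 193 171 129 131 135 137 139 139 140 141 142 142 144 152 156 159
178 228 241 244 245 238 184  60  79 126 154 129 132 134 137 138 139 139 141 141 143 148 153 156 158
179 138 219 242 245 240 200 100  78  64  94 125 130 135 137 139 139 141 139 144 147 149 152 153 156
180 100 136 214 240 245 236 186 161 152 111 114 132 133 136 138 138 140 143 145 145 148 152 156 156
181  96  95 130 201 238 244 240 237 238 189 120 128 134 136 139 140 141 141 145 147 148 151 156 157
```

Request:
send_rows:
  motion:
    - [0, 0.02, 0, 0, 0, 0, 0.25]
    - [0, -0.08, 0, 0, 0, 0, 0.27]
    - [0, -0.16, 0, 0, 0, 0, 0.29]
    - [0, -0.24, 0, 0, 0, 0, 0.31]
    - [0, -0.33, 0, 0, 0, 0, 0.33]
    - [0, -0.41, 0, 0, 0, 0, 0.35]
    - [0, -0.49, 0, 0, 0, 0, 0.37]
    - [0, -0.49, 0, 0, 0, 0, 0.39]
  grip_force: 20

```text
clock: 16.42
tool_pos: [402.3, 225.8, 135.1]
ee_rot: [-2.143, -2.145, 0.16]
contact_force: [2.2, -0.5, -1.8]
gripper_width: 32.9
gripper_force: 0.7
```

```bash
python3 f.py
```

```text
16.68 [402.39 225.8  135.04] [ 1.28 -0.13 -1.1 ] [0.54 0.35 0.48]
```

Request:
send_rows:
  motion:
    - [0, 0.07, 0, 0, 0, 0, 0.41]
    - [0, 0.1, 0, 0, 0, 0, 0.45]
    - [0, 0.1, 0, 0, 0, 0, 0.55]
    - [0, 0.1, 0, 0, 0, 0, 0.6]
    - [0, 0.1, 0, 0, 0, 0, 0.6]

```text
clock: 17.35
tool_pos: [403.6, 225.8, 134.8]
ee_rot: [-2.143, -2.145, 0.16]
contact_force: [-0.1, -0.4, 0.3]
gripper_width: 51.7
gripper_force: 0.0
```

```bash
python3 f.py; python3 - <<'E'
from h import *
im=bot.get_image("scene")[:,:,::-1]
cv2.imwrite("pics/s12.png",im)
c=im.astype(int)[150:182,172:196]
for i,r in enumerate(c): print(150+i,' '.join('%3d'%v for v in r.sum(1)//3))
E
```

```text
17.6 [403.68 225.85 134.84] [-0.05 -0.05  0.04] [0.2  0.26 0.32]
150  44  40  81 177 232 244 240 240 240 240 230 163  27  29  77  96 145 227 242 233 232 236 229 190
151  37  42 141 244 240 240 239 240 240 240 231 164  29  31  79  96 133 226 240 199 145 155 167 165
152  39  68 109 180 240 240 240 240 239 239 231 165  28  30  81  96 121 167 169 169 169 168 165 165
153  42  91 150 198 240 241 241 241 231 214 228 164  28  26  81 101 131 169 170 169 171 168 168 167
154  45  93 150 199 241 240 241 241 224 147 196 191  53  33  82 126 154 169 169 170 170 171 169 168
155  43  94 148 198 240 240 241 242 224 133 211 236 127  79  99 147 167 170 172 171 171 168 168 167
156  46  96 136 169 238 240 241 241 228 155 132 146 165 156 153 170 169 171 172 171 170 169 167 167
157  55  98 130  99 163 220 240 242 231 170 130 148 167 167 168 169 170 171 171 170 171 169 169 167
158  63 100 132  91  71 157 222 239 223 156 130 150 168 164 168 171 171 170 171 171 170 169 168 167
159 138 133 160 172  84 105 183 200 147 140 131 151 156 141 164 171 171 171 172 172 170 169 168 167
160 237 197 213 234 164  68 116 147
[... 1464 characters left out ...]

175 244 243 244 244 244 244 244 218  53  85 116 134 136 137 137 137 140 141 143 144 144 148 154 150
176 243 245 244 243 243 244 244 218  69  71 101 127 135 137 139 138 140 141 143 143 143 151 151 150
177 242 244 245 244 244 244 243 220  94  50  61  98 130 138 138 138 138 140 141 143 144 151 157 159
178 228 242 244 244 244 245 244 226 127  70  61  64 109 136 138 140 140 139 142 144 149 154 155 159
179 139 218 241 245 244 245 245 238 203 134  94  87 114 137 139 139 140 141 143 148 152 153 155 157
180  99 136 215 239 245 245 245 245 239 190 117 131 134 137 138 140 140 141 144 146 149 152 154 157
181  95  95 129 203 239 245 244 245 245 218 120 128 132 136 138 140 140 142 144 146 148 151 154 155
```

Request:
send_rows:
  motion:
    - [0, -0.15, -1, 0, 0, 0, 0.6]
    - [0, -0.45, -3, 0, 0, 0, 0.6]
    - [0, -0.9, -6, 0, 0, 0, 0.6]
    - [0, -1.5, -10, 0, 0, 0, 0.6]
    - [0, -6, -15, 0, 0, 0, 0.6]
    - [0, -11, -18, 0, 0, 0, 0.6]
    - [0, -16, -18, 0, 0, 0, 0.6]
    - [0, -16, -18, 0, 0, 0, 0.6]

```text
clock: 18.7
tool_pos: [269.9, 225.4, 338.8]
ee_rot: [-2.141, -2.149, 0.154]
contact_force: [0.8, -0.3, 0.3]
gripper_width: 51.3
gripper_force: 0.0
```

```bash
python3 f.py; python3 - <<'E'
from h import *
for n in("scene","top"): cv2.imwrite(f"pics/{n}13.png",bot.get_image(n)[:,:,::-1])
for n,(x0,x1,y0,y1) in (("scene",(174,192,144,182)),("top",(140,158,232,264))):
    c=cv2.imread(f"pics/{n}13.png").astype(int)[y0:y1,x0:x1]; print(n,x0)
    r=c[...,2]-np.maximum(c[...,0],c[...,1])
    for i in range(len(c)): print(y0+i,' '.join('%3d'%v for v in c[i].sum(1)//3),'|',' '.join('%3d'%v if v>25 else '  .' for v in r[i]))
O=np.array([414,226,134.2-25.2])
for nm,(x,y,z) in dict(whiteTopL=(-10,8,62),whiteTopR=(10,8,62),redTopL=(-10,-26,62),redTopR=(10,-26,62),houseBL=(-14,-12,22),houseBR=(14,-12,22),houseFL=(-14,24,22),houseFR=(14,24,22),redbotL=(-8,-9,-54),redbotR=(8,-9,-54)).items():
    P=O+[y,-x,z]; print(nm,proj("scene",[P])[0].round(1),proj("top",[P])[0].round(1))
E
```

```text
18.95 [271.92 225.76 337.16] [0.15 0.1  0.42] [0.47 0.65 0.29]
scene 174
144 223 222 221 208 187 174 154 141 195 200 196 175 171 185 213 238 244 241 |   .   .   .   .   .   .   .   .   .   .   .   .   .   .   .   .   .   .
145 222 211 190 175 153 144 200 195 194 206 203 194 206 235 243 241 240 240 |   .   .   .   .   .   .   .   .   .   .   .   .   .   .   .   .   .   .
146 188 169 169 188 193 202 205 200 202 201 204 230 242 239 239 240 240 239 |   .   .   .   .   .   .   .   .   .   .   .   .   .   .   .   .   .   .
147 167 190 198 194 203 209 213 223 232 237 243 239 239 240 239 239 240 240 |   .   .   .   .   .   .   .   .   .   .   .   .   .   .   .   .   .   .
148 189 206 209 202 197 214 242 251 244 239 239 239 239 239 240 240 240 240 |   .   .   .   .   .   .   .   .   .   .   .   .   .   .   .   .   .   .
149 185 182 186 209 234 246 245 240 239 239 239 239 239 239 240 240 240 240 |   .   .   .   .   .   .   .   .   .   .   .   .   .   .   .   .   .   .
150 185 201 231 244 240 240 240 240 239 239 239 240 239 240 240 241 241 232 |   .   .   .   .   .   .   .   .   .   .   .   .  
[... 9142 characters left out ...]
 .   .   .   .   .   .   .   .   .   .
262 193 192 163  88 100 101  96  73 126 186 180 180 161 141 167 173 169 161 |   .   .   .   .   .   .   .   .   .   .   .   .   .   .   .   .   .   .
263 179 157  86  95  98  93  92  99 184 181 175 176 168 166 168 154 151 121 |   .   .   .   .   .   .   .   .   .   .   .   .   .   .   .   .   .   .
whiteTopL [180.6 151.8] [136.1 245.5]
whiteTopR [183.4 154.1] [143.5 244.7]
redTopL [173.3 155.3] [136.4 258.1]
redTopR [176.1 157.6] [143.9 257.4]
houseBL [177.1 161.5] [139.4 253.8]
houseBR [181.  164.7] [149.4 252.8]
houseFL [184.6 157.8] [139.1 241. ]
houseFR [188.6 160.9] [149. 240.]
redbotL [181.  176.5] [149.2 253.8]
redbotR [183.2 178.3] [154.5 253.2]
```

```bash
python3 -c "
from workcell import bot
print(bot.close_job())"
```

```text
the job is handed in; nothing more can be done
None
```

The thermometer is clipped to the near wall of the pan, with its tip about 8 mm off the floor by my force and height readings. I felt the floor with about 2.7 N and raised the probe 8 mm from there. The last pictures could not confirm the final height or tilt to better than a few degrees. The glass was still standing after the lift, and the job was handed in with the arm clear at about 19 s.

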